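Fit the length stop onto the gauge rail and click it home

ROBOT

A 7-joint arm with a two-finger parallel gripper is mounted at the origin on a cart in front of the work surface, level with it; the furniture and walls round the work are solid. World frame = base frame: x ahead of the robot, y to its left, z up, the work surface at z = 0. Lengths are in m, angles in rad, forces in N, time in s.
With the tool pointing down it reaches from about 0.4 to 0.75 m from the base axis. Payload 19.5 kg.
Tool frame: the origin (TCP) lies at the very end of the fingers, on their centre line; the grasp point (between the pads) lies 19 mm behind it; z points along the fingers, y is the line along which they close (so a half turn about z gives the same grasp; the last joint's range is limited). The gripper opens to 85 mm and grips with 20 to 120 N. Pads are 22 mm wide; open, the fingers measure 114 mm over their backs; the gripper's body (76 mm by 85 mm) begins 54 mm behind the grasp point. The pads swing forward as they close: fully open they stand 13 mm farther back than shut.
Start: joints at [-1.259, 0.707, -0.028, 1.485, 0.022, 0.951, -0.075], TCP at [0.199, 0.539, 0.231] pointing down, gripper open.
Joint ranges: [-2.71, 2.71], [-0.32, 2.16], [-1.57, 1.52], [0, 2.45], [-1.46, 4.6], [0, 2.02], [-2.83, 2.83]. Speed limits (rad/s): [1.89, 1.89, 2.57, 2.57, 3.01, 3.01, 3.01].

INTERFACE

Orientations are given as a unit quaternion [x, y, z, w].
In Python, from workcell import env gives the robot as it stands. Calls block until the motion is done:
- env.move_pose(position, orientation): joint-space move of the TCP to a pose.
- env.line_to(position, frame=None, v=0.15, max_force=None): straight line of the TCP; frame=None keeps the orientation; v is the mean speed in m/s. With max_force (N) it stops when the force on the tool has changed by that much, and returns True; else False.
- env.goto_joints(angles): joint-space move.
- env.command_gripper(opening, f_grip=None): opening from 0.0 (shut) to 1.0 (fully open); f_grip is the grip in N (None keeps the last); returns when the fingers have stopped.
- env.pause(seconds).
- env.inverse_kinematics(position, orientation): joint angles nearest the present ones, or None.
- env.get_image(name): name is "side" or "top" or "wrist"; returns (picture, depth): 480x640x3 uint8, red, green, blue; 480x640 float32, m along the optical axis (not along the pixel's ray), 0 where there is no reading.
- env.camera_model(name): a dict with "fx", "fy", "cx", "cy" (pixels), "dist_coeffs" ([k1, k2, p1, p2, k3] as OpenCV has them; the pictures are not rectified), "view" (4x4, takes a point from world to camera coordinates). Camera axes: x right, y down, z forward; pixel columns grow to the right and rows downward; lengths in m; the calibration is good to about 2 mm. A picture is of the moment at which its call begins: read the wrist's pose just before it. camera_model takes no time and is no camera call; for the wrist camera it gives the pose at the moment of the call.
A pose or a line that the arm cannot do raises env.MotionError and nothing moves.
- env.job_done(): hands the job in; it is judged then, once.
Readings, each from a call of its own:
- env.get_clock(): time.
- env.get_joints(): joint angles.
- env.get_qd(): joint speeds.
- env.get_effort(): joint torques, N m.
- env.get_tcp_pos(): TCP position.
- env.get_tool_rot(): TCP orientation.
- env.get_force(): force on the tool from outside, world axes, zero at the start.
- env.get_moment(): the same for the moment, N m.
- env.get_gripper_width(): opening from 0.0 (shut) to 1.0 (fully open).
- env.get_grasp_force(): force on a finger pad.
Only numpy, scipy, OpenCV 4.12 (cv2) and the standard library are available. Lean on these libraries where they do the work, as an engineer would, in place of code of your own. Each camera call takes 0.05 s, during which the arm holds its last target. There are 200 camera calls.

TASK

Pick up the loose aluminium stop block, thread it over the free end of the square steel gauge rail and slide it gently along the bar until the sprung ball hidden under the bar clicks into the groove in the middle of the block's bore. Leave it sitting in the click, let go, and do not force it against the rail or disturb the tape measure, the tube offcut and the spanner.

Things in the scene. Friction and masses are not known exactly. Their poses are not given: they have to be found in the camera images.
- stop_block: Loose aluminium block, 44.5 mm wide (x; grasp across this), 60 long (y), 45 high, about 0.22 kg. Square through bore 26.5 x 26.5 mm along its y, axis 22.75 mm above the underside. Floor of the bore 9.5 mm thick, the last 5.5 mm at each end sloping down 35 degrees as lead-in. Both ends alike: either may go first, right way up (two dark screws and a line on top). Origin: centre of underside.
- block_bore (a point): Middle of the block's bore, on its axis and half way along; axes as the block's. Right under it a V groove runs across the bore's floor, 10.2 mm wide at the top, flanks at 40 degrees: the ball's seat. A released block within about 3 mm of the click is drawn to the middle by the ball.
- rail: Gauge rail, fixed: grey foot 100 x 60 x 12 mm, upright 50 x 50 mm, 130 high, and a level oiled steel bar 24 x 24 mm along the rail's +y from the upright, axis 110 mm above the bench. Collar at the bar's root to y = 28.5 mm, free end at y = 185 mm. Origin: centre of the foot's underside. The ball under the bar sits anywhere from y = 66 to 120 mm, different each time, hidden from above.
- rail_nose (a point): Centre of the bar's free end, on its axis; axes as the rail's (y points outward, off the bar). The last 12 mm of the bar taper to 14 x 14 mm.
- tape_measure: Bystander: yellow tape measure, 34 x 84 x 60 mm, on the bench; origin at the centre of its underside.
- tube_offcut: Bystander: dark square steel tube offcut, 30 x 120 x 30 mm, on the bench; origin at the centre of its underside.
- spanner_17: Bystander: open-ended spanner, 32 x 188 x 5 mm, on the bench; origin at the centre of its underside.
- ball_zone (a point): Point on the bar's underside, rail y = 93 mm. The 13 mm ball stands 6 mm out within 27 mm of it along y. Pushing the block's end onto it takes about 5 to 14 N along the bar; then an even drag, until about 30 mm on the click: the drag drops by 3 N or more or turns to a pull; where it rises again is the middle. Pushing out takes 5 to 14 N. Seated, the ball presses the block down with 4 to 5 N.
Mind the look-alikes: they are no part of the job. Several things have the shape of the stop_block; the one meant has the colours described above.

How it is judged:
By the outcome, as a careful person would: the job done as asked, in the order asked, and still so for the second after the job is handed in, with the robot touching nothing.
It also fails if it takes over 56 s, if anything falls off the work surface, if the arm or the gripper's body presses on something with over 40 N, if the wrist force passes 120 N, or if a joint passes its speed limit or range.

## Working session

There is one attempt and no reset: what is moved stays moved. The work goes in short steps, each a Python script; the robot and the scene stay as the last script left them, time stands still between calls to the robot, and variables do not carry over. Pictures are saved under pics/ and viewed, at most 10 in all, crops included, and the job is handed in when it is done.

```bash
ls; mkdir -p pics; python3 - <<'E'
from workcell import env
import cv2,numpy as np
for n in("side","top"):
    im,d=env.get_image(n); cv2.imwrite(f"pics/{n}0.png",im[:,:,::-1]); np.savez(f"{n}0.npz",im=im,d=d)
    m=env.camera_model(n); print(n,{k:(np.round(v,4).tolist()) for k,v in m.items()})
print(env.get_clock(),env.get_tool_rot(),env.get_force())
E
```

```text
pics
side {'fx': 473.5733, 'fy': 473.5733, 'cx': 315.913, 'cy': 239.1429, 'dist_coeffs': [-0.0781, 0.0, 0.0, 0.0, 0.0], 'view': [[0.9385, -0.3452, -0.0027, -0.3848], [-0.1554, -0.4154, -0.8963, 0.3297], [0.3082, 0.8416, -0.4435, 0.4437], [0.0, 0.0, 0.0, 1.0]]}
top {'fx': 547.5571, 'fy': 547.5571, 'cx': 324.0256, 'cy': 252.1144, 'dist_coeffs': [0.0547, 0.0, 0.0, 0.0, 0.0], 'view': [[0.0066, -0.9997, 0.0228, 0.3445], [-0.9962, -0.0086, -0.0864, 0.5174], [0.0866, -0.0221, -0.996, 1.1625], [0.0, 0.0, 0.0, 1.0]]}
0.1 [ 1.75969496e-01  9.84395502e-01 -4.79112905e-04 -5.84275048e-05] [-0.86915596  0.02956167 -0.33985654]
```

View pics/top0.png

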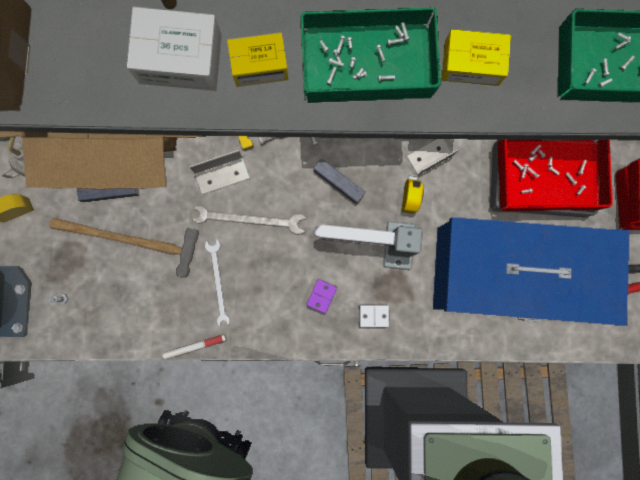

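View pics/side0.png

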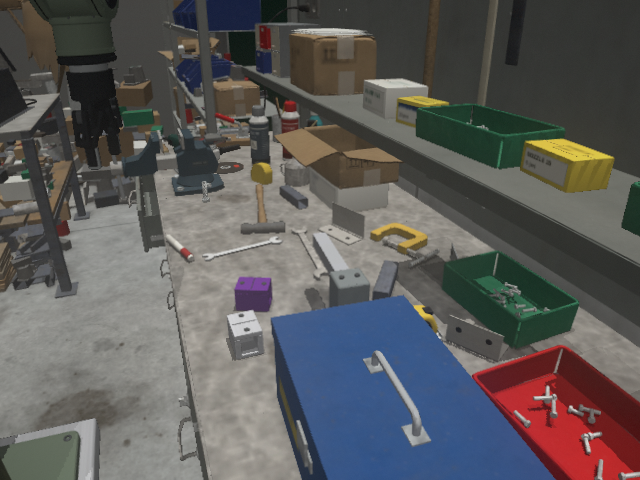

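The top view shows the aluminium block at (374,316) and a purple look-alike at (322,296). The rail's upright is at (405,238), with its bar running left to a free end at (316,232). The side view shows the block at (243,335) with its bore facing along the bench.

```bash
cat > h.py <<'E'
import numpy as np,cv2
def K(m): return np.array([[m['fx'],0,m['cx']],[0,m['fy'],m['cy']],[0,0,1.]])
def onplane(m,px,z):
    n=cv2.undistortPoints(np.array(px,float).reshape(-1,1,2),K(m),np.array(m['dist_coeffs'])).reshape(-1,2)
    V=np.array(m['view']);R=V[:3,:3];c=-R.T@V[:3,3]
    d=np.c_[n,np.ones(len(n))]@R
    return c+d*((z-c[2])/d[:,2])[:,None]
def cloud(m,d):
    v,u=np.nonzero(d>0);px=np.c_[u,v].astype(float)
    n=cv2.undistortPoints(px.reshape(-1,1,2),K(m),np.array(m['dist_coeffs'])).reshape(-1,2)
    P=np.c_[n,np.ones(len(n))]*d[v,u][:,None]
    V=np.array(m['view']); out=np.full(d.shape+(3,),np.nan); out[v,u]=(P-V[:3,3])@V[:3,:3]; return out
def rect(m,mask,z):
    cs,_=cv2.findContours(mask.astype(np.uint8),cv2.RETR_EXTERNAL,cv2.CHAIN_APPROX_NONE)
    c=max(cs,key=cv2.contourArea).reshape(-1,2)
    w=onplane(m,c,z)[:,:2]
    return cv2.minAreaRect((w*1000).astype(np.float32)),w
E
python3 - <<'E'
from workcell import env
from h import *
m=env.camera_model("top");f=np.load("top0.npz");im,d=f['im'],f['d'];C=cloud(m,d);z=C[...,2]
def box(a,b,c,e):
    k=np.zeros(d.shape,bool);k[c:e,a:b]=1;return k
for n,b,lo,hi,h in(("block",box(350,400,295,335),.035,.055,.045),("bar",box(305,393,215,255),.105,.130,.122),("upright",box(385,430,215,262),.128,.155,None),("tape",box(395,430,170,220),.045,.075,.06),("foot",box(380,415,250,275),.006,.02,.012)):
    k=b&(z>lo)&(z<hi); zz=np.median(z[k]); print(n,k.sum(),zz,rect(m,k,h or zz)[0],np.nanmean(C[k],0))
k=box(305,393,215,255)&(z>.117)&(z<.128);P=C[k][:,:2];print("bar ends y",np.percentile(P[:,1],[0,1,99,100]))
x=P[:,0];y=P[:,1];print("fit",np.polyfit(y,x,1), [ (round(yy,3),round(x[(abs(y-yy)<.006)].min(),4),round(x[(abs(y-yy)<.006)].max(),4)) for yy in np.linspace(y.min()+.01,y.max()-.005,7)])
s=cv2.resize(im[200:340,290:430],None,fx=4,fy=4,interpolation=cv2.INTER_CUBIC);cv2.imwrite("pics/crop.png",s[:,:,::-1])
E
```

```text
block 608 0.04479803278752767 ((379.4396667480469, 243.65301513671875), (41.470367431640625, 58.95816421508789), 0.39439788460731506) [0.37938728 0.24364973 0.04462817]
bar 987 0.12176769270147968 ((540.8988037109375, 291.51898193359375), (152.83251953125, 26.091630935668945), 84.52688598632812) [0.54093121 0.29044107 0.12124071]
upright 488 0.1300865608832073 ((531.3666381835938, 185.65963745117188), (51.50679397583008, 48.755245208740234), 83.33634185791016) [0.53052448 0.1849093  0.13034975]
tape 448 0.057465950916212066 ((633.966064453125, 159.47804260253906), (34.37247085571289, 63.03927993774414), 82.06080627441406) [0.63522762 0.15954904 0.05646762]
foot 340 0.011755328224247356 ((500.28173828125, 187.51890563964844), (59.80299377441406, 37.299930572509766), 84.46179962158203) [0.4958706  0.18934784 0.01191888]
bar ends y [0.21598361 0.21679162 0.36482163 0.36684287]
fit [0.09336092 0.51446554] [(np.float64(0.226), np.float64(0.5231), np.float64(0.5471)), (np.float64(0.249), np.float64(0.5265), np.float64(0.5487)), (np.float64(0.271), np.float64(0.5281), np.float64(0.5526)), (np.float64(0.294), np.float64(0.5298), np.float64(0.5539)), (np.float64(0.317), np.float64(0.5316), np.float64(0.5561)), (np.float64(0.339), np.float64(0.534), np.float64(0.5576)), (np.float64(0.362), np.float64(0.5358), np.float64(0.5575))]
```

View pics/crop.png

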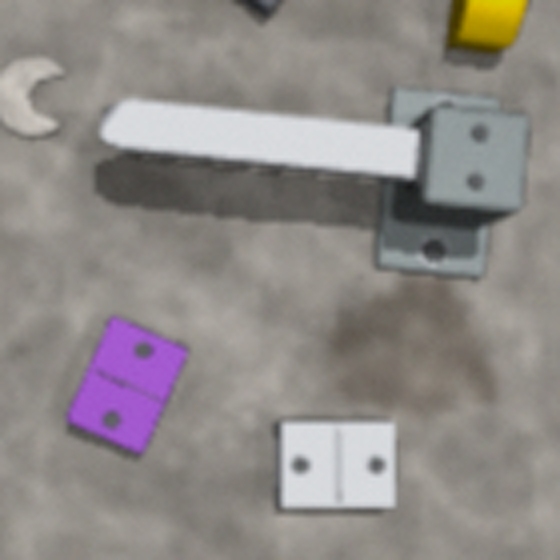

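The crop confirms the aluminium block lies with its long side along world y, and the bar's yaw is about -5.4 deg. Next, a closer look from the wrist camera before gripping.

```bash
cat >> h.py <<'E'
def q(phi): # tool down, tool y at angle phi (rad)
    a=(np.pi/2+phi)/2; return np.array([np.cos(a),np.sin(a),0,0])
E
python3 - <<'E'
from workcell import env
from h import *
for p in((.45,.28,.30),(.379,.2437,.009),(.548,.42,.1),(.537,.25,.1)):
    for phi in(-.09,np.pi-.09): 
        j=env.inverse_kinematics(p,q(phi)); print(p,round(phi,2),None if j is None else np.round(j,2))
j=env.get_joints();w=min((0,1),key=lambda i:abs((lambda s:9 if s is None else s[6]-j[6])(env.inverse_kinematics((.45,.28,.30),q(-.09+i*np.pi)))))
print(w); env.move_pose((.45,.28,.30),q(-.09+w*np.pi)); env.pause(.3)
m=env.camera_model("wrist");im,d=env.get_image("wrist");np.savez("w0.npz",im=im,d=d,**{k:np.array(v) for k,v in m.items()})
cv2.imwrite("pics/w0.png",im[:,:,::-1]);print(env.get_clock(),env.get_tcp_pos(),np.round(m['view'],3))
E
```

```text
(0.45, 0.28, 0.3) -0.09 [-0.78  0.58  0.31  1.54 -0.19  1.05 -0.52]
(0.45, 0.28, 0.3) 3.05 [-0.28  0.61 -0.64  1.52  0.39  1.14  2.06]
(0.379, 0.2437, 0.009) -0.09 [-0.66  0.97  0.02  2.1  -0.29  0.07 -0.45]
(0.379, 0.2437, 0.009) 3.05 [-0.58  0.97 -0.11  2.1   0.89  0.12  1.52]
(0.548, 0.42, 0.1) -0.09 [-0.8   1.06  0.27  1.13 -0.28  0.98 -0.6 ]
(0.548, 0.42, 0.1) 3.05 [-0.48  1.09 -0.59  1.12  0.59  1.09  1.97]
(0.537, 0.25, 0.1) -0.09 [-0.57  0.91  0.16  1.56 -0.2   0.68 -0.41]
(0.537, 0.25, 0.1) 3.05 [-0.21  0.96 -0.59  1.55  0.66  0.84  2.  ]
0
1.825 [0.44986248 0.28027375 0.29992981] [[ 0.996 -0.089 -0.    -0.423]
 [-0.085 -0.946  0.312  0.242]
 [-0.028 -0.311 -0.95   0.544]
 [ 0.     0.     0.     1.   ]]
```

View pics/w0.png

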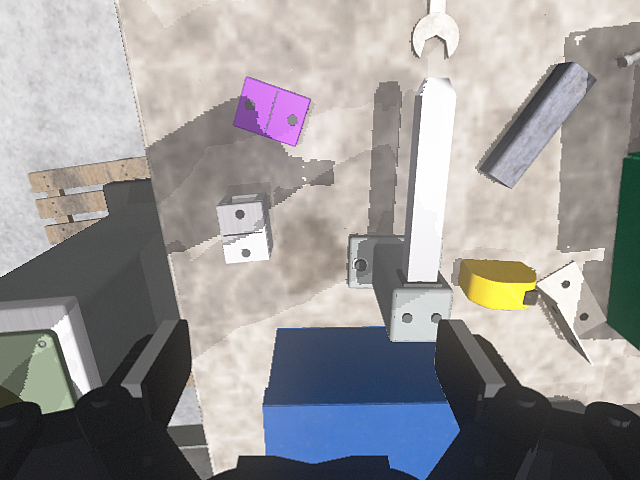

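The wrist view shows the bar from its nose at (433,85) to its root at (425,280), the block at (245,228), and the purple look-alike at (272,110). I'll measure both in this view.

```bash
cat > meas.py <<'E'
from h import *
f=np.load("w0.npz");m={k:f[k] for k in f.files};C=cloud(m,m['d']);z=C[...,2]
def sel(lo,hi,u0,u1,v0,v1):
    k=(z>lo)&(z<hi);b=np.zeros_like(k);b[v0:v1,u0:u1]=1;return k&b
k=sel(.037,.053,205,285,180,275);print("block",np.median(z[k]),rect(m,k,.045)[0],np.nanmean(C[k],0))
k=sel(.117,.1275,395,465,60,284);print("bar",np.median(z[k]))
r,_=rect(m,k,.122);print(r)
E_=[]
for v in range(105,280,3):
    u=np.nonzero(k[v])[0]; a=onplane(m,[(u[0]-.5,v),(u[-1]+.5,v)],.122)[:,:2]; E_.append(np.r_[a[0],a[1]])
E_=np.array(E_); 
for i in(0,2): 
    s=np.polyfit(E_[:,i+1],E_[:,i],1);print("edge",s,np.polyval(s,[.22,.36]))
print("yrange",E_[:,1].min(),E_[:,1].max())
k=sel(.127,.135,380,460,275,350);print("upr",np.median(z[k]),rect(m,k,.130)[0])
k=sel(.105,.124,395,465,55,120);print("nose ymax",np.nanpercentile(C[k][:,1],[98,100]))
E
python3 meas.py
```

```text
block 0.04316304583036247 ((378.9488220214844, 243.13121032714844), (44.809505462646484, 60.58434295654297), 0.5345110893249512) [0.37855077 0.24323336 0.04308026]
bar 0.12021600678400443
((538.126708984375, 287.33148193359375), (155.61851501464844, 32.702369689941406), 86.45774841308594)
edge [0.09816653 0.49939331] [0.52098994 0.53473325]
edge [0.09647944 0.52464498] [0.54587046 0.55937758]
yrange 0.21480873482922086 0.34907923544941577
upr 0.12819402604763072 ((529.9061889648438, 184.9790802001953), (47.44702911376953, 47.86587905883789), 84.80672454833984)
nose ymax [0.36639203 0.36761878]
```

```bash
cat >> h.py <<'E'
TH=-.0952; O=np.array([.5311,.1853])
ZG=.008; ZB=ZG+.110-.02275
def rp(y,dx=0,dz=0): # TCP for block centre at rail y, lateral offset dx
    p=O+y*np.array([-np.sin(TH),np.cos(TH)])+dx*np.array([np.cos(TH),np.sin(TH)]); return [p[0],p[1],ZB+dz]
def inv(p): # rail coords of TCP (dx,y,dz)
    d=np.array(p[:2])-O; return np.array([d@[np.cos(TH),np.sin(TH)],d@[-np.sin(TH),np.cos(TH)],p[2]-ZB])
E
python3 - <<'E'
from workcell import env
from h import *
F=lambda t:print(t,round(env.get_clock(),2),np.round(env.get_tcp_pos(),4),"F",np.round(env.get_force(),2),"M",np.round(env.get_moment(),2),"w",round(env.get_gripper_width(),3),env.get_grasp_force())
F("a")
env.move_pose((.3792,.2434,.11),q(.008))
print(env.line_to((.3792,.2434,ZG),v=.1,max_force=8)); F("down")
env.command_gripper(0.0,f_grip=60); F("grip")
env.line_to((.3792,.2434,.13),v=.15); F("lift")
env.move_pose((.47,rp(240)[1] if 0 else .42,ZB),q(TH)); F("via")
env.line_to(rp(.236),v=.12); env.pause(.4); F("pre")
print(env.get_tool_rot(),q(TH))
for n in("side","wrist"):
    m=env.camera_model(n);im,d=env.get_image(n);np.savez(n+"1.npz",im=im,d=d,**{k:np.array(v) for k,v in m.items()});cv2.imwrite(f"pics/{n}1.png",im[:,:,::-1])
E
```

```text
a 1.82 [0.4499 0.2803 0.2999] F [ 0.75 -0.4  -0.37] M [-0.01  0.01 -0.01] w 1.004 0.0
False
down 3.83 [0.3794 0.2436 0.0085] F [0.09 0.39 1.18] M [0.01 0.   0.04] w 0.999 0.0
grip 4.31 [0.3792 0.2435 0.0084] F [-1.21 -0.3   9.92] M [-0.04  0.27 -0.  ] w 0.511 61.45716190338135
lift 5.28 [0.3789 0.2433 0.1294] F [-0.46 -0.41 -2.23] M [ 0.    0.03 -0.04] w 0.512 61.20561629533768
via 6.1 [0.4698 0.4191 0.0945] F [-0.52 -0.18 -1.79] M [-0.05 -0.01 -0.05] w 0.515 61.23004049062729
pre 7.35 [0.5534 0.4203 0.0953] F [ 0.62 -0.76 -1.07] M [ 0.01 -0.02 -0.  ] w 0.514 61.24762862920761
[ 7.39894517e-01  6.72722901e-01  2.06523547e-05 -3.14570408e-05] [0.73995144 0.67266029 0.         0.        ]
```

View pics/wrist1.png

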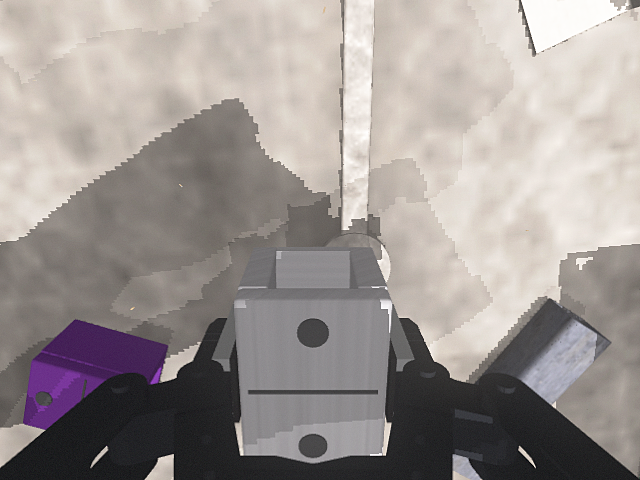

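The wrist view shows the block held squarely, its top face at (235-392, 290-455) with its centre line level at row 392. I'll check its pose numerically before threading.

```bash
python3 - <<'E'
from h import *
f=np.load("wrist1.npz");m={k:f[k] for k in f.files};C=cloud(m,m['d'])
k=np.zeros((480,640),bool);k[300:440,250:378]=1
P=C[k];P=P[np.isfinite(P).all(1)];d=(P[:,:2]-O);X=np.c_[d@[np.cos(TH),np.sin(TH)],d@[-np.sin(TH),np.cos(TH)],np.ones(len(P))]
c,*_=np.linalg.lstsq(X-[0,.236,0],P[:,2],rcond=None);print("tilt x,y(rad), z top",c,"expect",.110+.02225)
# dark line on top -> centre; edges of the top face
g=cv2.cvtColor(m['im'],cv2.COLOR_RGB2GRAY)
v=380+np.argmin(g[380:405,260:370].mean(1));print("line row",v)
for a in(onplane(m,[(250,v),(376,v)],.132),onplane(m,[(235,295),(391,295)],.132)): print([np.round(inv(p),4) for p in a])
gr=np.abs(np.diff(g.astype(float),axis=1))
for v in(310,340,370):
    k=(C[v,:,2]>.122);u=np.nonzero(k[200:420])[0]+200;a=onplane(m,[(u[0]-.5,v),(u[-1]+.5,v)],.132);print(v,u[0],u[-1],[np.round(inv(p),4)[:2] for p in a])
E
```

```text
tilt x,y(rad), z top [-0.00040257  0.00052227  0.13011324] expect 0.13225
line row 391
[array([-0.0178,  0.2355,  0.0368]), array([0.019 , 0.2354, 0.0368])]
[array([-0.0204,  0.2663,  0.0368]), array([0.0216, 0.2663, 0.0368])]
310 234 391 [array([-0.021 ,  0.2618]), array([0.022 , 0.2618])]
340 218 407 [array([-0.0261,  0.2525]), array([0.027 , 0.2524])]
370 200 419 [array([-0.0319,  0.2426]), array([0.0311, 0.2426])]
```

```bash
cat >> h.py <<'E'
def rf(F): return np.array([F[0]*np.cos(TH)+F[1]*np.sin(TH),-F[0]*np.sin(TH)+F[1]*np.cos(TH),F[2]])
def log(env,F0,t=""):
    F=np.mean([env.get_force() for _ in range(3)],0)-F0;M=env.get_moment();r=inv(env.get_tcp_pos())
    print(t,round(env.get_clock(),2),"rail mm",np.round(r*1000,1),"F",np.round(rf(F),1),"M",np.round(M,2));return rf(F)
E
python3 - <<'E'
from workcell import env
from h import *
F0=np.mean([(env.pause(.03),env.get_force())[1] for _ in range(8)],0);np.save("F0.npy",F0);print(F0,env.get_clock())
for y in(.212,.204,.198,.192,.186,.178,.170,.163):
    s=env.line_to(rp(y),v=.04,max_force=5); env.pause(.1);log(env,F0,s)
    if s: break
E
```

```text
[ 0.06875612 -0.11028625 -1.93153195] 7.7167
False 8.57 rail mm [-1.000e-01  2.123e+02 -0.000e+00] F [ 0.5  0.4 -0.1] M [-0.02  0.02 -0.02]
False 9.02 rail mm [-0.000e+00  2.041e+02  1.000e-01] F [-0.7  0.2  0.2] M [0.02 0.02 0.01]
False 9.42 rail mm [ -0.  198.1   0. ] F [0.5 0.3 0.2] M [0.02 0.04 0.07]
False 9.82 rail mm [-0.000e+00  1.921e+02  1.000e-01] F [-0.9  0.6 -0.3] M [0.03 0.05 0.  ]
False 10.22 rail mm [  0.  186.1   0. ] F [-0.9 -0.2 -0.2] M [-0.04  0.02  0.03]
False 10.67 rail mm [ -0.  178.1   0. ] F [ 0.3 -0.1  0.2] M [0.04 0.02 0.01]
False 11.12 rail mm [  0.  170.1   0. ] F [ 0.8 -0.3 -0.1] M [-0.01  0.03  0.05]
False 11.54 rail mm [ -0.  163.1   0. ] F [ 0.2 -0.4 -1.1] M [-0.02 -0.02  0.01]
```

```bash
python3 - <<'E'
from workcell import env
from h import *
F0=np.load("F0.npy");y=.163;pk=None;drag=[]
while y>.06:
    y-=.0015 if pk is None or pk-y<.02 else .0008
    env.line_to(rp(y),v=.02);env.pause(.04)
    f=log(env,F0)
    if np.linalg.norm(f[:2])>22 or abs(f[0])>10: print("high");break
    if pk is None and f[1]>4: pk=y;print("contact")
    elif pk and pk-y>.01:
        if pk-y>.02 and f[1]<np.median(drag)-2.5: print("drop",np.median(drag));break
        drag.append(f[1])
    if pk and pk-y>.04 or env.get_clock()>40: break
E
```

```text
11.83 rail mm [  0.  161.5   0. ] F [-0.   0.5  0. ] M [-0.   -0.04  0.04]
 12.12 rail mm [  0.  159.9   0. ] F [0.5 0.7 0.6] M [ 0.03  0.06 -0.02]
 12.42 rail mm [ -0.  158.5  -0. ] F [-0.   0.   0.4] M [-0.02  0.06  0.04]
 12.71 rail mm [  0. 157.   0.] F [-0.2  0.1 -0.9] M [ 0.01  0.   -0.  ]
 13.0 rail mm [  0.  155.4   0. ] F [-0.   0.3  0.6] M [ 0.03  0.04 -0.01]
 13.29 rail mm [  0.  153.9   0. ] F [ 0.4  0.5 -1. ] M [ 0.01 -0.01  0.01]
 13.58 rail mm [  0.  152.5   0. ] F [-0.2 -0.1 -0.9] M [-0.03  0.   -0.01]
 13.88 rail mm [  0.  150.9  -0. ] F [-0.5  0.1  0.3] M [ 0.02 -0.    0.05]
 14.17 rail mm [  0.  149.5   0. ] F [-0.2  0.2  0.3] M [ 0.    0.   -0.02]
 14.46 rail mm [  0. 148.   0.] F [-0.3  0.4 -0.3] M [0.02 0.   0.02]
 14.75 rail mm [  0.  146.5   0. ] F [-0.2  0.3  0.8] M [-0.04  0.    0.02]
 15.04 rail mm [  0.  144.9  -0. ] F [-0.1 -0.4 -0.2] M [-0.01 -0.01  0.  ]
 15.33 rail mm [  0.  143.5   0. ] F [-0.   0.7  0.7] M [ 0.02 -0.04  0.  ]
 15.62 rail mm [ -0. 142.   0.] F [-0.3  0.1  0.6] M [-0.08  0.06  0.02]
 15.92 rail mm [  0.  140.5   0. ] F [ 0.4 -0.7 -0.8]
[... 3721 characters left out ...]
 -0.  ]
 30.21 rail mm [ 0.  66.5 -0. ] F [  0.1  -2.3 -12.2] M [-0.64  0.13 -0.01]
 30.5 rail mm [ 0.1 66.3  0. ] F [  0.4  -0.2 -11. ] M [-0.32 -0.02  0.02]
 30.79 rail mm [-0.  65.2 -0. ] F [ -0.5  -0.7 -10.6] M [-0.54  0.11  0.03]
 31.08 rail mm [ 0.  64.3  0. ] F [ -0.2  -2.5 -10. ] M [-0.81  0.2   0.  ]
 31.38 rail mm [ 0.  63.5  0. ] F [-0.6 -3.3 -9.5] M [-0.89  0.19  0.01]
 31.67 rail mm [ 0.1 62.7  0. ] F [ 0.4 -3.3 -8.6] M [-1.28  0.23 -0.02]
 31.96 rail mm [ 0.1 62.   0. ] F [-0.8 -4.5 -8.3] M [-1.27  0.18  0.03]
 32.25 rail mm [ 0.  61.2  0. ] F [-0.5 -3.8 -7.8] M [-1.27  0.23  0.01]
 32.54 rail mm [ 0.1 60.4  0.1] F [ 0.5 -5.1 -6.7] M [-1.24  0.17  0.07]
drop -2.5344969609520525
```

The ball entered at rail y of about 121. The log shows the seat near 89.6: the force flips from -7.9 to +5.3 there, and the entry and exit ramps are symmetric about it. My step test's threshold missed the flip and I went past, so I'll slide back gently and stop in the click.

```bash
python3 - <<'E'
from workcell import env
from h import *
F0=np.load("F0.npy");env.line_to(rp(.083),v=.03,max_force=15);log(env,F0,"back")
for y in np.arange(.0840,.0925,.0008):
    env.line_to(rp(y),v=.02);env.pause(.04);f=log(env,F0,round(y*1000,1))
    if y>.088 and f[1]<-1.5: print("rise");break
E
```

```text
back 33.44 rail mm [-0.1 83.6  0.1] F [  0.1   2.  -11.4] M [0.61 0.04 0.02]
84.0 33.73 rail mm [ 0.  83.9 -0. ] F [ -0.4   1.4 -10.6] M [0.25 0.01 0.04]
84.8 34.02 rail mm [ 0.1 85.1  0.1] F [ 0.6  2.9 -9.9] M [ 0.52 -0.15 -0.01]
85.6 34.32 rail mm [ 0.  86.   0.1] F [-0.3  4.2 -9.5] M [ 0.88 -0.2  -0.01]
86.4 34.61 rail mm [ 0.  86.7  0.1] F [-0.   5.  -9.6] M [ 1.01 -0.22  0.  ]
87.2 34.9 rail mm [ 0.  87.5  0.1] F [ 0.3  5.2 -9. ] M [ 1.15 -0.17  0.01]
88.0 35.19 rail mm [ 0.  88.3  0.1] F [ 1.3  6.  -7.7] M [ 1.26 -0.13 -0.01]
88.8 35.48 rail mm [ 0.  89.1  0.1] F [-0.6  5.8 -6.9] M [ 1.23 -0.14  0.07]
89.6 35.77 rail mm [ 0.1 89.4  0. ] F [ 0.7  2.5 -5.8] M [ 0.36 -0.11  0.06]
90.4 36.07 rail mm [ 0.1 89.8 -0.1] F [-0.2 -4.7 -6. ] M [-0.87  0.03  0.03]
rise
```

```bash
python3 - <<'E'
from workcell import env
from h import *
F0=np.load("F0.npy")
env.line_to(rp(.0897),v=.02);env.pause(.1);log(env,F0,"seat")
env.line_to(rp(.0897,0,-.0006),v=.01,max_force=8);env.pause(.1);log(env,F0,"low")
env.command_gripper(1.0);env.pause(.3);log(env,F0,"open");print(env.get_gripper_width())
print(env.line_to(rp(.0897,0,.02),v=.05,max_force=8))
env.line_to(rp(.0897,0,.13),v=.12)
p=rp(.03);env.move_pose((p[0]-.03,p[1],.33),q(TH));env.pause(.3)
for n in("side","wrist","top"):
    m=env.camera_model(n);im,d=env.get_image(n);np.savez(n+"2.npz",im=im,d=d,**{k:np.array(v) for k,v in m.items()});cv2.imwrite(f"pics/{n}2.png",im[:,:,::-1])
print(env.get_clock())
E
```

```text
seat 36.42 rail mm [ 0.  89.6 -0. ] F [ 0.9 -3.8 -6.3] M [-0.65 -0.02 -0.02]
low 36.77 rail mm [ 0.  89.6 -0.6] F [-0.3 -2.6 -5.5] M [-0.7   0.01  0.04]
open 37.56 rail mm [-0.  89.7 -0.6] F [-0.9  0.4  2.8] M [0.   0.02 0.02]
1.0014395531927764
False
40.2
```

View pics/wrist2.png

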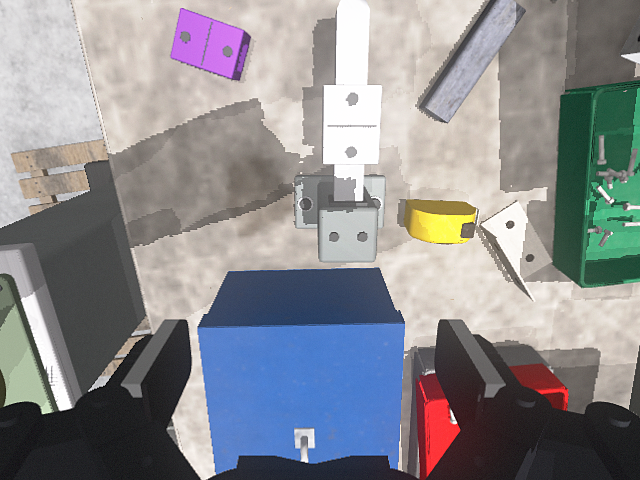

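The wrist view shows the block released on the bar, with its centre line at (351,125). The tape, the tube and the purple look-alike are still in place. A quick check of the block's final position and yaw, then I'll hand in.

```bash
python3 - <<'E'
from h import *
from workcell import env
f=np.load("wrist2.npz");m={k:f[k] for k in f.files};C=cloud(m,m['d'])
a=onplane(m,[(331,125.5),(376,125.5)],.131);print([np.round(inv(p)*1000,1)[:2] for p in a])
f=np.load("top2.npz");t={k:f[k] for k in f.files};a=np.load("top0.npz")['im']
D=cv2.absdiff(a,t['im']).max(2)
for n,(u,v) in dict(tape=(413,195),tube=(340,182),span=(218,285),span2=(250,220),purple=(322,296)).items(): print(n,(D[v-25:v+25,u-25:u+25]>40).sum())
C=cloud(t,t['d']);k=(C[...,2]>.1275)&(C[...,2]<.136);k[:210]=0;k[265:]=0;k[:,:300]=0;k[:,384:]=0;r,_=rect(t,k,.131);print(r,np.round(inv([r[0][0]/1000,r[0][1]/1000,0])*1000,1))
env.job_done()
E
```

```text
[array([-15.4,  87.7]), array([19.3, 87.7])]
tape 1299
tube 0
span 0
span2 0
purple 14
((540.3894653320312, 273.74664306640625), (59.984107971191406, 44.51283645629883), 84.48430633544922) [  0.8  88.9 -95.2]
the job is handed in; nothing more can be done
```

I handed the job in at about 40 s: the stop block is threaded on the bar and released in the click, within about 1–2 mm of the seat at rail y ≈ 89.5 mm. On the first slide I overran the click, then slid back into it without high force. The tube and spanner are unmoved in the top view; the tape patch did change there (the arm was probably in view), but the tape looked in place in the wrist view.

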